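# Stopper the storage jars and crate them

## Task

Close every stoneware jar standing on the counter with a wooden stopper of its own size, pressing each stopper down until the rubber collar is squeezed up tight between cap and rim and the stopper is fully home, and have all the closed jars standing upright in the open wooden crate. Leave the spare stoppers standing in their tray, and do not disturb the other goods on the counter.

Things in the scene. Friction and masses are not known exactly. Their poses are not given: they have to be found in the camera images.
- jar_a: Wide empty white stoneware storage jar, a squat straight cylinder 64 mm in diameter and 62 mm high with a grey line near its foot and an open round mouth 46 mm across, 28 mm deep; may be absent. Origin: centre of its underside; z up its axis.
- jar_b: Wide empty white stoneware storage jar, a squat straight cylinder 64 mm in diameter and 62 mm high with a grey line near its foot and an open round mouth 46 mm across, 28 mm deep; may be absent. Origin: centre of its underside; z up its axis.
- jar_c: Small empty white stoneware storage jar, a squat straight cylinder 53 mm in diameter and 54 mm high with a grey line near its foot and an open round mouth 35 mm across, 28 mm deep; may be absent. Origin: centre of its underside; z up its axis.
- jar_d: Small empty white stoneware storage jar, a squat straight cylinder 53 mm in diameter and 54 mm high with a grey line near its foot and an open round mouth 35 mm across, 28 mm deep; may be absent. Origin: centre of its underside; z up its axis.
- stop_a: Wide wooden stopper. Origin: centre of plug's foot, z up. In mm: plug z 0-26, 36 across at foot, 43 at top; cap z 26-31, 58 across; knob z 31-55, 24 across. Black rubber collar, 54 across, 4 thick, slides stiffly (6 N) on the plug: starts at z 14-18 and lands on the jar's rim; pressing down pushes it up against the cap, where it stays. Home: origin 40 above a wide jar's origin (48 unpressed).
- stop_b: Wide wooden stopper. Origin: centre of plug's foot, z up. In mm: plug z 0-26, 36 across at foot, 43 at top; cap z 26-31, 58 across; knob z 31-55, 24 across. Black rubber collar, 54 across, 4 thick, slides stiffly (6 N) on the plug: starts at z 14-18 and lands on the jar's rim; pressing down pushes it up against the cap, where it stays. Home: origin 40 above a wide jar's origin (48 unpressed).
- stop_c: Small wooden stopper. Origin: centre of plug's foot, z up. In mm: plug z 0-26, 25 across at foot, 32 at top; cap z 26-31, 49 across; knob z 31-55, 24 across. Black rubber collar, 43 across, 4 thick, slides stiffly (6 N) on the plug: starts at z 14-18 and lands on the jar's rim; pressing down pushes it up against the cap, where it stays. Home: origin 32 above a small jar's origin (40 unpressed).
- stop_d: Small wooden stopper. Origin: centre of plug's foot, z up. In mm: plug z 0-26, 25 across at foot, 32 at top; cap z 26-31, 49 across; knob z 31-55, 24 across. Black rubber collar, 43 across, 4 thick, slides stiffly (6 N) on the plug: starts at z 14-18 and lands on the jar's rim; pressing down pushes it up against the cap, where it stays. Home: origin 32 above a small jar's origin (40 unpressed).
- crate: Open crate of light wood fixed to the counter, where the closed jars go, in one row: outside 380 mm (its x) by 156 mm (its y), 46 mm high, walls 8 mm, inside floor 8 mm above the counter. Origin: centre of its underside.
- tray: Low dark steel tray fixed to the counter, holding the stoppers, which stand on their feet: outside 200 by 200 mm, 12 mm high, walls 5 mm, inside floor 5 mm above the counter. Origin: centre of its underside.
- relish: Bystander: a full amber preserve jar 68 mm in diameter and 95 mm high. Origin: centre of its underside.
- crackers: Bystander: a cardboard packet 50 by 150 by 60 mm. Origin: centre of its underside.
- oil: Bystander: a green can 56 mm in diameter and 130 mm high. Origin: centre of its underside.

How it is judged:
By the outcome, as a careful person would: the job done as asked, in the order asked, and still so for the second after the job is handed in, with the robot touching nothing.
Of jar_a, jar_b, jar_c, jar_d only 3 to 4 are there at a start; the rules pass over those that are not, and their reading is None.
At some moment in a run one of jar_a, jar_b, jar_c, jar_d may be knocked a few centimetres aside while the robot is not near it.
Once in a run the grip may slacken for a moment while it holds something.
It also fails if it takes over 210 s, if anything falls off the work surface, if the arm or the gripper's body presses on something with over 40 N, if the wrist force passes 120 N, or if a joint passes its speed limit or range.

## Robot

A 6-joint arm with a two-finger parallel gripper is mounted at the origin on the work surface. World frame = base frame: x ahead of the robot, y to its left, z up, the work surface at z = 0. Lengths are in mm, angles in rad, forces in N, time in s.
With the tool pointing down it reaches from about 375 to 900 mm from the base axis. Payload 3.1 kg.
Tool frame: the origin (TCP) lies at the very end of the fingers, on their centre line; the grasp point (between the pads) lies 19 mm behind it (r.grip_point_offset is the distance from the TCP to the grasp point, in mm); z points along the fingers, y is the line along which they close (so a half turn about z gives the same grasp; the last joint's range is limited). The gripper opens to 87 mm and grips with 3 to 60 N. Pads are 19 mm wide; open, the fingers measure 117 mm over their backs; the gripper's body (75 mm by 190 mm) begins 51 mm behind the grasp point.
Start: joints at [0.956, 0.527, 1.433, -0, 1.181, -0.178], TCP at [264.359, 566.313, 222.548] pointing down, gripper open.
Joint ranges: [-3.08, 3.08], [-0.75, 2.2], [0.22, 2.44], [-1.43, 4.57], [0, 2.65], [-2.85, 2.85]. Speed limits (rad/s): [2.79, 2.79, 3.14, 3.14, 3.14, 3.14].

## Interface

Orientations are given as a 3x3 rotation matrix whose columns are the frame's x, y, z axes.
In Python, from bench import r gives the robot as it stands.
- The arm moves only by the tool apply_moves, never from a script. Its argument "increments" is one flat list of numbers, 4 for each row, row after row: the shift along the tool's x, y, z in units of 0.12 m (1.0 is 0.12 m), then the turn about the tool's z in units of 180 degrees (1.0 is 180 degrees). A call has exactly 8 rows; each row is the pose to reach, as a shift and turn from the pose commanded when the call began, along the tool's axes at that moment, turning the shorter way round; what a row does not reach only later rows make up. A row lasts 1/10 s, in which the tool goes at most 50 mm and 8.59 degrees, less where a joint would pass 70% of its speed; a pose out of reach is approached as far as the arm can. A call with a number of a shift or a turn outside -1 to 1 is refused whole. A call with a gripper value outside its range is refused whole. "jaw" is the opening, from 0 (shut) to 1 (fully open), set as the call begins (left out, the last holds). The fingers move at their own pace and stop on an object; "newtons" is the grip in N (left out, the last holds). Time passes only in rows, so rows that repeat a pose let the fingers close, or fill a call up. It gives the time, the measured TCP pose, the force, the opening and the grip force at its end, in the units of the state.
- r.read_state(): the state, without advancing time (a new reading comes with each control period).
- r.snapshot(name): name is "scene" or "top"; returns (picture, depth): 480x640x3 uint8, red, green, blue; 480x640 float32, mm along the optical axis (not along the pixel's ray), 0 where there is no reading.
- r.camera_params(name): a dict with "fx", "fy", "cx", "cy" (pixels), "camera_from_world" (4x4, takes a point from world to camera coordinates). Camera axes: x right, y down, z forward; pixel columns grow to the right and rows downward; lengths in mm; the calibration is good to about 2 mm. A picture is of the moment at which its call begins. camera_params takes no time and is no camera call.
- r.hand_in(): hands the job in; it is judged then, once.
Trained networks look in the newest picture that a camera, given by its name, has taken for a name from the list of things; names that differ only in an ending like _2 or _b are one class to them, and where a whole thing is asked for, a point or a joint stands for the part that bears it (a point fixed in the world has none). Each returns a list of dicts, best first, with "score" (0 to 1); they miss things now and then, are a little off and sometimes report something else, mostly with a low value. They report only what shows in the picture. A call takes as long as a camera call.
- r.outline_of(target, camera): "region" (480x640 bool, what is visible of it) and "pixel" ([column, row] in pixels, amid what is visible of it).
- r.place_of(target, camera): "pixel" ([column, row] in pixels: a listed point, or the origin of a listed thing).
The state is a dict: "clock": time; "q": joint angles; "dq": joint speeds; "joint_efforts": joint torques, N m; "eef_pos": TCP position; "tcp_rot": TCP orientation; "wrist_force": force on the tool from outside, world axes, zero at the start; "moment": the same for the moment, N m; "grip_width": opening from 0.0 (shut) to 1.0 (fully open); "grasp_force": force on a finger pad.
Only numpy, scipy, OpenCV 4.12 (cv2) and the standard library are available. Lean on these libraries where they do the work, as an engineer would, in place of code of your own. Each camera call takes 0.05 s, during which the arm holds its last target. There are 200 camera calls.

## Working session

There is one attempt and no reset: what is moved stays moved. The work goes in short steps, Python scripts to look and compute and a tool call to move; the robot and the scene stay as the last step left them, time stands still between calls to the robot, and variables do not carry over. Pictures are saved under pics/ and viewed, at most 14 in all, crops included, and the job is handed in when it is done.

Besides the shell and the picture viewer there is one more tool, called after "Call:" in YAML: its name, and indented under it one key for each argument. apply_moves: Moves the arm, as the interface text tells. Shifts and turns lie within -1 to 1; 1 stands for 0.12 m of shift or 180 degrees of turn. Its arguments: {"type":"object","properties":{"increments":{"type":"array","items":{"type":"number","minimum":-1,"maximum":1}},"jaw":{"type":"number"},"newtons":{"type":"number"}},"required":["increments"]}

```bash
ls; mkdir -p pics; cat > h.py <<'E'
import numpy as np, cv2
from bench import r
def shot(c,fn=None):
    p,d=r.snapshot(c)
    if fn: cv2.imwrite(f'pics/{fn}.png',p[:,:,::-1])
    return p,d
def w(c,u,v,z):
    """pixel arrays + depth -> world"""
    k=r.camera_params(c); u,v,z=map(np.asarray,(u,v,z))
    P=np.stack([(u-k['cx'])/k['fx']*z,(v-k['cy'])/k['fy']*z,z,np.ones_like(z)])
    return (np.linalg.inv(np.array(k['camera_from_world']))@P)[:3].T
def cloud(c,d):
    v,u=np.mgrid[:480,:640]; return w(c,u.ravel().astype(float),v.ravel().astype(float),d.ravel().astype(float)).reshape(480,640,3)
E
python3 - <<'E'
from h import *
for c in('scene','top'):
    p,d=shot(c,c+'0'); k=r.camera_params(c); print(c,k['fx'],k['cx'],k['cy'],np.round(np.linalg.inv(k['camera_from_world']),3).tolist(), (d>0).mean())
print(r.read_state())
E
```

```text
pics
scene 479.15445765596394 313.18365677786613 245.37323041624992 [[-0.718, 0.381, -0.582, 1077.707], [0.696, 0.397, -0.598, 511.386], [0.003, -0.835, -0.551, 496.294], [0.0, 0.0, 0.0, 1.0]] 0.9960384114583334
top 477.668085445964 317.5271253637218 231.55754019246822 [[-0.002, -0.997, 0.074, 537.009], [-1.0, 0.003, 0.009, 1.063], [-0.009, -0.074, -0.997, 970.084], [0.0, 0.0, 0.0, 1.0]] 0.9958235677083334
{'clock': 0.1, 'q': array([ 9.55478908e-01,  5.28361277e-01,  1.43376708e+00, -2.03260565e-05,
        1.18139302e+00, -1.78527220e-01]), 'dq': array([-0.00133372, -0.00127019, -0.00341278, -0.00028039, -0.00042034,
        0.00157058]), 'joint_efforts': array([-3.39711851e-04, -4.40982771e+01, -1.77151501e+01,  6.35184674e-02,
        5.33629116e-02, -5.61809202e-05]), 'eef_pos': array([264.00624265, 565.78160191, 221.67906617]), 'tcp_rot': array([[-9.06117275e-01,  4.23025151e-01, -1.09793808e-03],
       [ 4.23026451e-01,  9.06115945e-01, -1.58583118e-03],
       [ 3.24012723e-04, -1.90140588e-03, -9.99998140e-01]]), 'wrist_force': array([-0.54203668, -0.44995128,  0.00698112]), 'moment': array([ 0.05964066,  0.00618097, -0.0095441 ]), 'grasp_force': 0.0, 'grip_width': 0.9985472221873262}
```

View pics/top0.png

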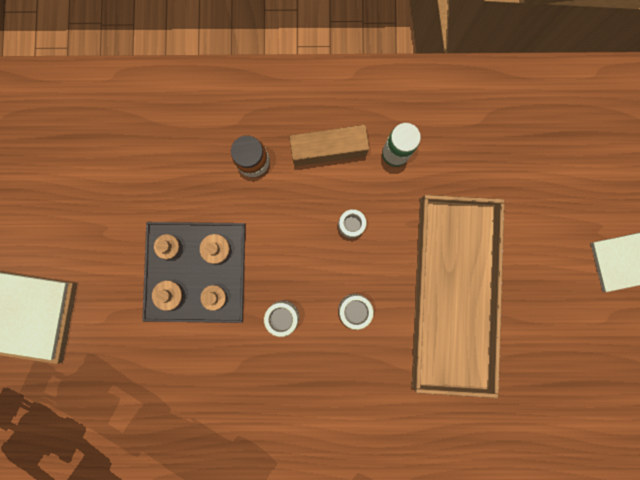

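View pics/scene0.png

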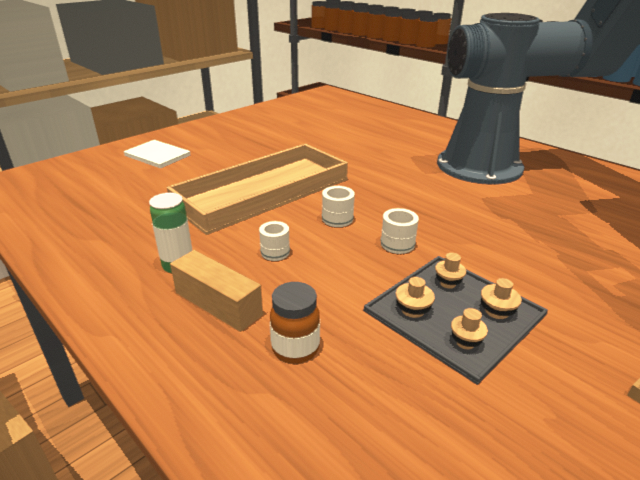

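```bash
python3 - <<'E'
from h import *
p,d=shot('top'); C=cloud('top',d)
p2,d2=shot('scene'); C2=cloud('scene',d2)
for t in('jar_a','jar_c','stop_a','stop_c','crate','tray','relish','crackers','oil'):
  for c,CC in(('top',C),('scene',C2)):
    for o in r.outline_of(t,c):
        m=o['region']&(CC[...,2]>-20)
        if m.sum()<20 or o['score']<.3: continue
        P=CC[m]; zt=np.percentile(P[:,2],98)
        T=P[P[:,2]>zt-6]; 
        print(t,c,round(o['score'],2),np.round(o['pixel']),m.sum(),'top z',round(zt,1),'ctr',np.round((T[:,:2].max(0)+T[:,:2].min(0))/2),'med',np.round(np.median(T[:,:2],axis=0)),'ext',np.round(np.ptp(T[:,:2],axis=0)))
E
```

```text
jar_a top 0.93 [353. 224.] 664 top z 55.1 ctr [593. -41.] med [621. -57.] ext [111.  83.]
jar_a top 0.81 [352. 310.] 932 top z 63.2 ctr [480. -45.] med [454. -63.] ext [115.  92.]
jar_a top 0.66 [279. 317.] 945 top z 63.0 ctr [472.  55.] med [441.  78.] ext [130. 108.]
jar_a scene 0.95 [338. 204.] 1186 top z 63.2 ctr [750. 210.] med [457. -57.] ext [656. 603.]
jar_a scene 0.64 [399. 231.] 1409 top z 63.3 ctr [743. 282.] med [445.  85.] ext [669. 460.]
jar_a scene 0.61 [297. 323.] 3558 top z 96.5 ctr [901. 313.] med [757. 147.] ext [353. 397.]
jar_a scene 0.59 [272. 240.] 1067 top z 55.1 ctr [836. 215.] med [625. -54.] ext [483. 594.]
jar_c top 0.93 [353. 224.] 664 top z 55.1 ctr [593. -41.] med [621. -57.] ext [111.  83.]
jar_c top 0.81 [352. 310.] 932 top z 63.2 ctr [480. -45.] med [454. -63.] ext [115.  92.]
jar_c top 0.66 [279. 317.] 945 top z 63.0 ctr [472.  55.] med [441.  78.] ext [130. 108.]
jar_c scene 0.95 [338. 204.] 1186 top z 63.2 ctr [750. 210.] med [457. -57.] ext [656. 603.]
jar_c scene 0.64 [399. 231.] 1409 top z 63.3 ctr [743. 282.] med [445.  85.] ext [669. 460.]
ja
[... 1982 characters left out ...]
 ctr [752. 335.] med [586. 292.] ext [651. 352.]
relish top 0.59 [251. 156.] 1214 top z 96.3 ctr [660.  85.] med [753. 141.] ext [247. 168.]
relish scene 0.72 [296. 321.] 3598 top z 96.5 ctr [901. 313.] med [757. 147.] ext [353. 398.]
crackers top 0.93 [329. 145.] 2442 top z 61.6 ctr [675. -13.] med [778. -13.] ext [276. 151.]
crackers scene 0.93 [219. 288.] 4385 top z 61.5 ctr [912. 212.] med [781.  -2.] ext [331. 599.]
oil top 0.76 [401. 147.] 1127 top z 131.5 ctr [665. -86.] med [ 768. -148.] ext [256. 174.]
oil scene 0.9 [172. 228.] 2353 top z 131.0 ctr [911. 169.] med [ 772. -144.] ext [334. 685.]
oil scene 0.43 [297. 323.] 3524 top z 96.5 ctr [901. 313.] med [757. 147.] ext [353. 397.]
```

The pictures show three jars: wide ones at about (281,319) and (356,312) in the top view, and a small one at (352,223). The crate is on the right at about (459,297). The tray is at (195,272) with wide stoppers at (167,296) and (214,248) and small ones at (166,246) and (213,297).

Next I'll take precise positions with both cameras.

```bash
cat >> h.py <<'E'
def comps(c,zlo,zhi,box=(300,700,-320,400),amin=15):
    """centres (enclosing circle) of connected blobs whose world height lies in a band"""
    p,d=shot(c); C=cloud(c,d)
    m=(d>0)&(C[...,2]>zlo)&(C[...,2]<zhi)&(C[...,0]>box[0])&(C[...,0]<box[1])&(C[...,1]>box[2])&(C[...,1]<box[3])
    n,l,s,_=cv2.connectedComponentsWithStats(m.astype(np.uint8))
    out=[]
    for i in range(1,n):
        if s[i,4]<amin: continue
        P=C[l==i]; (x,y),R=cv2.minEnclosingCircle(P[:,:2].astype(np.float32))
        out.append((round(x,1),round(y,1),round(R,1),round(float(np.median(P[:,2])),1),int(s[i,4])))
    return out
E
python3 - <<'E'
from h import *
for c in('top','scene'):
    print(c,'jar rims wide',comps(c,59,67,(300,700,-130,180)))
    print(c,'small',comps(c,51,59,(300,700,-130,180)))
    print(c,'knob',comps(c,57,66,(300,700,160,400)))
    print(c,'cap',comps(c,33,39,(300,700,160,400)))
    p,d=shot(c);C=cloud(c,d)
    for n,z,b in(('crate',46,(-340,-110)),('tray',12,(160,400))):
        m=(d>0)&(abs(C[...,2]-z)<3)&(C[...,1]>b[0])&(C[...,1]<b[1])&(C[...,0]>250)&(C[...,0]<720)
        print(n,cv2.minAreaRect(C[m][:,:2].astype(np.float32)))
s=r.read_state();print(s['eef_pos'])
E
```

```text
top jar rims wide [(451.8, -63.1, 31.5, 60.6, 330), (438.6, 79.9, 31.5, 60.6, 330)]
top small [(621.9, -57.5, 26.1, 52.7, 235), (478.4, -63.8, 6.8, 58.0, 17), (427.3, -58.6, 6.4, 57.9, 17)]
top knob [(578.2, 307.9, 11.9, 58.7, 101), (574.1, 213.3, 11.6, 58.8, 91), (482.6, 305.5, 12.1, 58.6, 103), (478.4, 214.9, 11.6, 58.5, 103)]
top cap [(578.1, 308.3, 24.5, 34.8, 248), (573.9, 213.4, 28.7, 34.7, 422), (482.7, 305.5, 28.8, 34.8, 423), (478.5, 214.8, 24.3, 34.9, 279)]
crate ((483.89056396484375, -264.11474609375), (155.55052185058594, 379.2734680175781), 86.67969512939453)
tray ((528.3470458984375, 259.381591796875), (199.9142608642578, 199.6591339111328), 89.14692687988281)
scene jar rims wide [(451.2, -60.6, 33.7, 62.0, 241), (439.8, 81.5, 32.2, 61.9, 307)]
scene small [(446.8, -66.8, 22.0, 54.5, 70), (456.9, -55.9, 30.9, 55.0, 111), (433.7, 77.9, 22.7, 55.2, 86), (445.1, 85.4, 30.8, 55.2, 135), (621.0, -54.5, 28.6, 53.9, 259)]
scene knob [(477.6, 215.6, 13.6, 60.4, 122), (574.1, 214.8, 12.8, 60.3, 156), (483.5, 306.4, 12.9, 60.5, 155), (578.7, 308.2, 13.2, 60.3, 193)]
scene cap [(479.1, 216.0, 25.9, 36.5, 324), (573.7, 215.0, 30.4, 36.5, 576), (483.8, 307.4, 30.3, 36.4, 583), (579.4, 309.5, 25.0, 36.4, 495)]
crate ((485.00091552734375, -262.24908447265625), (158.06541442871094, 380.798095703125), 86.79927062988281)
tray ((529.1299438476562, 260.8648376464844), (200.8206024169922, 201.80960083007812), 89.3329086303711)
[264.36267164 566.31594889 222.54811171]
```

Call:
apply_moves:
  increments: [-0.5,-0.2,0,-0.139,-1,-0.44,0,-0.139,-1,-0.44,0,-0.139,-1,-0.44,0,-0.139,-1,-0.44,0,-0.139,-1,-0.44,0,-0.139,-1,-0.44,0,-0.139,-1,-0.44,0,-0.139]
  jaw: 0.55
  newtons: 30

```text
clock: 2.4
eef_pos: [349.9, 468.5, 222.5]
tcp_rot: [[-1.0, -0.001, -0.0], [-0.001, 1.0, 0.0], [0.0, 0.0, -1.0]]
wrist_force: [-0.7, 0.2, 0.2]
grip_width: 0.556
grasp_force: 0.0
```

Call:
apply_moves:
  increments: [-0.3,-0.3,0,0,-0.6,-0.6,0,0,-0.93,-1,0,0,-0.93,-1,0,0,-0.93,-1,0,0,-0.93,-1,0,0,-0.93,-1,0,0,-0.93,-1,0,0]

```text
clock: 3.2
eef_pos: [461.0, 349.1, 222.6]
tcp_rot: [[-1.0, -0.002, -0.0], [-0.002, 1.0, 0.0], [0.0, 0.0, -1.0]]
wrist_force: [-0.2, 0.1, 0.5]
grip_width: 0.547
grasp_force: 0.0
```

Call:
apply_moves:
  increments: [-0.3,-0.3,0,0,-0.6,-0.6,0,0,-0.925,-1,0,0,-0.925,-1,0,0,-0.925,-1,0,0,-0.925,-1,0,0,-0.925,-1,0,0,-0.925,-1,0,0]

```text
clock: 4.0
eef_pos: [571.9, 229.3, 222.6]
tcp_rot: [[-1.0, -0.002, -0.001], [-0.002, 1.0, 0.0], [0.001, 0.0, -1.0]]
wrist_force: [0.1, -0.5, 0.4]
grip_width: 0.547
grasp_force: 0.0
```

Call:
apply_moves:
  increments: [-0.017,-0.126,0.3,0,-0.017,-0.126,0.6,0,-0.017,-0.126,1,0,-0.017,-0.126,1,0,-0.017,-0.126,1,0,-0.017,-0.126,1,0,-0.017,-0.126,1,0,-0.017,-0.126,1,0]

```text
clock: 4.8
eef_pos: [576.7, 213.0, 105.0]
tcp_rot: [[-1.0, -0.0, 0.004], [-0.0, 1.0, 0.001], [-0.004, 0.001, -1.0]]
wrist_force: [0.4, -0.5, -0.2]
grip_width: 0.549
grasp_force: 0.0
```

Call:
apply_moves:
  increments: [0,0,0.2,0,0,0,0.35,0,0,0,0.45,0,0,0,0.53,0,0,0,0.53,0,0,0,0.53,0,0,0,0.53,0,0,0,0.53,0]

```text
clock: 5.6
eef_pos: [576.0, 212.7, 39.7]
tcp_rot: [[-1.0, 0.0, 0.002], [0.0, 1.0, 0.0], [-0.002, 0.0, -1.0]]
wrist_force: [0.8, 1.0, -0.1]
grip_width: 0.549
grasp_force: 0.0
```

Call:
apply_moves:
  increments: [0,0,0,0,0,0,0,0,0,0,0,0,0,0,0,0,0,0,0,0,0,0,0,0,0,0,0,0,0,0,0,0]
  jaw: 0

```text
clock: 6.4
eef_pos: [575.4, 212.6, 39.0]
tcp_rot: [[-1.0, 0.0, 0.0], [0.0, 1.0, 0.0], [-0.0, 0.0, -1.0]]
wrist_force: [0.4, -0.1, -0.1]
grip_width: 0.263
grasp_force: 30.0
```

Call:
apply_moves:
  increments: [0,0,-0.1,0,0,0,-0.25,0,0,0,-0.4,0,0,0,-0.55,0,0,0,-0.7,0,0,0,-0.85,0,0,0,-0.85,0,0,0,-0.85,0]

```text
clock: 7.2
eef_pos: [575.3, 212.5, 141.4]
tcp_rot: [[-1.0, 0.0, 0.001], [0.0, 1.0, 0.0], [-0.001, 0.0, -1.0]]
wrist_force: [0.8, -0.6, -0.9]
grip_width: 0.267
grasp_force: 30.0
```

```bash
python3 - <<'E'
from h import *
for c in('top','scene'):
    print(c,'jar rims wide',comps(c,59,67,(300,700,-130,180)), comps(c,51,58,(560,700,-130,180)))
p,d=shot('scene','s1')
s=r.read_state();print(s['eef_pos'],s['grip_width'],s['grasp_force'])
E
```

```text
top jar rims wide [(452.0, -62.8, 31.7, 60.8, 319), (438.6, 79.9, 31.6, 60.5, 332)] [(622.5, -57.5, 26.0, 52.5, 236)]
scene jar rims wide [(451.5, -60.4, 33.2, 61.8, 245), (440.6, 80.3, 32.5, 62.0, 198)] [(623.1, -56.4, 27.1, 53.9, 256)]
[574.6710472  212.40695527 139.87473544] 0.26257636557011366 29.999819002186996
```

Call:
apply_moves:
  increments: [0.12,-0.12,0,0,0.26,-0.26,0,0,0.41,-0.41,0,0,0.56,-0.556,0,0,0.56,-0.556,0,0,0.56,-0.556,0,0,0.56,-0.556,0,0,0.56,-0.556,0,0]
  newtons: 45

```text
clock: 8.25
eef_pos: [509.2, 146.4, 140.9]
tcp_rot: [[-1.0, -0.0, 0.001], [-0.0, 1.0, 0.0], [-0.001, 0.0, -1.0]]
wrist_force: [-0.5, -1.2, -0.3]
grip_width: 0.262
grasp_force: 45.0
```

Call:
apply_moves:
  increments: [0.12,-0.12,0,0,0.26,-0.26,0,0,0.41,-0.41,0,0,0.56,-0.556,0,0,0.56,-0.556,0,0,0.56,-0.556,0,0,0.56,-0.556,0,0,0.56,-0.556,0,0]

```text
clock: 9.05
eef_pos: [442.3, 79.7, 141.0]
tcp_rot: [[-1.0, -0.001, 0.002], [-0.001, 1.0, 0.0], [-0.002, 0.0, -1.0]]
wrist_force: [-0.2, -0.4, -1.1]
grip_width: 0.26
grasp_force: 45.0
```

```bash
python3 - <<'E'
from h import *
p,d=shot('scene','s2')
for c in('scene','top'):
    print(comps(c,59,67,(380,700,-130,180)))
    print('knob/cap of held',comps(c,100,136,(380,500,20,140)))
s=r.read_state();print(s['eef_pos'],s['grip_width'],s['grasp_force'])
E
```

```text
[(452.1, -61.6, 32.5, 61.9, 239), (439.3, 81.3, 32.8, 62.0, 300)]
knob/cap of held [(443.2, 82.3, 27.6, 125.2, 306)]
[(451.8, -63.0, 31.6, 60.6, 331), (465.3, 85.4, 12.8, 60.4, 30)]
knob/cap of held []
[441.162166    79.38457709 140.88479693] 0.26613914437557323 44.99961412511766
```

View pics/s2.png

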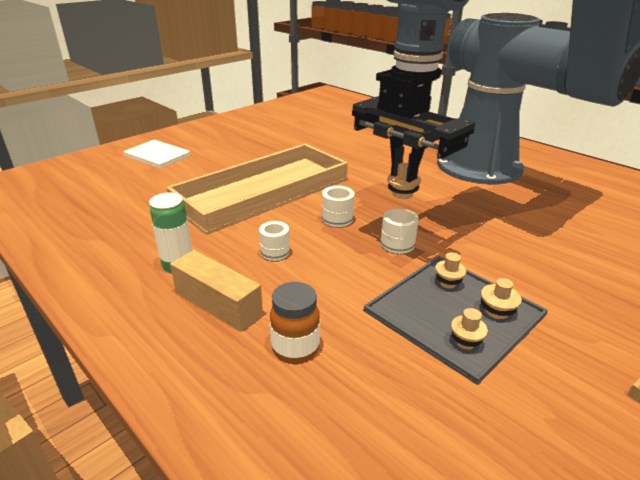

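The stopper is held upright above the wide jar at (399,232), roughly centred. Now I'll lower it and press.

Call:
apply_moves:
  increments: [0.012,0,0.1,0,0.012,0,0.2,0,0.012,0,0.3,0,0.012,0,0.37,0,0.012,0,0.43,0,0.012,0,0.48,0,0.012,0,0.48,0,0.012,0,0.48,0]

```text
clock: 10.1
eef_pos: [439.6, 79.1, 83.4]
tcp_rot: [[-1.0, 0.0, 0.0], [0.0, 1.0, -0.0], [-0.0, -0.0, -1.0]]
wrist_force: [0.1, -0.8, 0.1]
grip_width: 0.263
grasp_force: 45.0
```

Call:
apply_moves:
  increments: [0,0,0.01,0,0,0,0.02,0,0,0,0.03,0,0,0,0.04,0,0,0,0.05,0,0,0,0.06,0,0,0,0.068,0,0,0,0.068,0]

```text
clock: 10.9
eef_pos: [440.0, 79.2, 75.8]
tcp_rot: [[-1.0, 0.0, 0.001], [0.0, 1.0, 0.0], [-0.001, 0.0, -1.0]]
wrist_force: [-0.4, 0.1, 4.2]
grip_width: 0.264
grasp_force: 45.0
```

Call:
apply_moves:
  increments: [0,0,0.005,0,0,0,0.01,0,0,0,0.013,0,0,0,0.016,0,0,0,0.018,0,0,0,0.02,0,0,0,0.02,0,0,0,0.02,0]

```text
clock: 11.7
eef_pos: [440.1, 79.2, 73.7]
tcp_rot: [[-1.0, 0.0, 0.002], [0.0, 1.0, -0.0], [-0.002, -0.0, -1.0]]
wrist_force: [-0.3, 0.9, 9.1]
grip_width: 0.264
grasp_force: 45.1
```

Call:
apply_moves:
  increments: [0,0,0.005,0,0,0,0.01,0,0,0,0.015,0,0,0,0.015,0,0,0,0.015,0,0,0,0.015,0,0,0,0.015,0,0,0,0.015,0]

```text
clock: 12.5
eef_pos: [440.2, 79.5, 73.2]
tcp_rot: [[-1.0, -0.0, 0.003], [-0.0, 1.0, 0.0], [-0.003, 0.0, -1.0]]
wrist_force: [-2.5, 2.3, 22.9]
grip_width: 0.259
grasp_force: 45.7
```

Call:
apply_moves:
  increments: [0,0,-0.015,0,0,0,-0.015,0,0,0,-0.015,0,0,0,-0.015,0,0,0,-0.015,0,0,0,-0.015,0,0,0,-0.015,0,0,0,-0.015,0]

```text
clock: 13.3
eef_pos: [440.1, 79.2, 73.4]
tcp_rot: [[-1.0, 0.0, 0.002], [0.0, 1.0, -0.0], [-0.002, -0.0, -1.0]]
wrist_force: [-0.3, 1.2, 9.5]
grip_width: 0.261
grasp_force: 45.6
```

Call:
apply_moves:
  increments: [0,0,0,0,0,0,0,0,0,0,0,0,0,0,0,0,0,0,-0.1,0,0,0,-0.2,0,0,0,-0.3,0,0,0,-0.3,0]
  jaw: 1

```text
clock: 14.1
eef_pos: [440.3, 79.1, 109.6]
tcp_rot: [[-1.0, 0.0, 0.003], [0.0, 1.0, -0.0], [-0.003, -0.0, -1.0]]
wrist_force: [0.5, -0.5, 0.3]
grip_width: 0.905
grasp_force: 0.0
```

```bash
python3 - <<'E'
from h import *
p,d=shot('scene')
cv2.imwrite('pics/s3.png',cv2.resize(p[150:270,320:480,::-1],None,fx=4,fy=4))
print('knob',comps('scene',91,99,(400,480,40,120)),'cap',comps('scene',67,75,(380,480,20,120)))
s=r.read_state();print(s['eef_pos'],s['grip_width'],s['wrist_force'])
E
```

```text
knob [(439.0, 79.6, 13.1, 95.3, 96)] cap [(439.1, 80.6, 29.6, 71.3, 351)]
[439.18772949  79.12419512 108.37949378] 0.9755914465835623 [-0.10485752  0.92554408 -0.59399734]
```

View pics/s3.png

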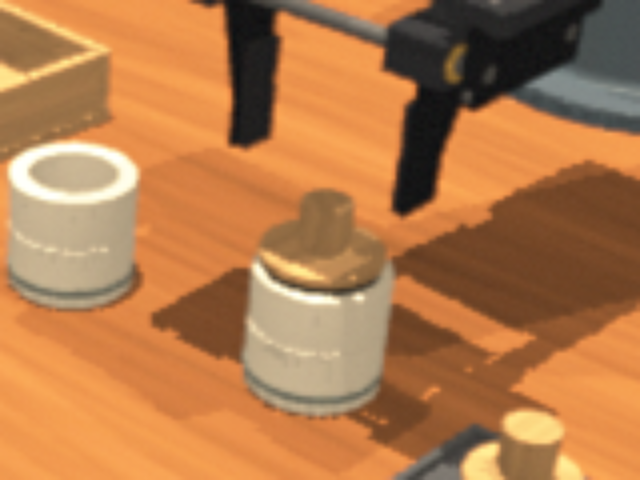

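Knob top is 95.3 and cap top 71.3, so the stopper is home. Now I'll grasp the jar body.

Call:
apply_moves:
  increments: [0,0,0.15,0,0,0,0.3,0,0,0,0.45,0,0,0,0.55,0,0,0,0.635,0,0,0,0.635,0,0,0,0.635,0,0,0,0.635,0]

```text
clock: 15.05
eef_pos: [439.8, 79.1, 32.9]
tcp_rot: [[-1.0, 0.0, 0.001], [0.0, 1.0, -0.0], [-0.001, -0.0, -1.0]]
wrist_force: [-0.5, -0.5, -0.3]
grip_width: 1.0
grasp_force: 0.0
```

Call:
apply_moves:
  increments: [0,0,0,0,0,0,0,0,0,0,0,0,0,0,0,0,0,0,0,0,0,0,0,0,0,0,0,0,0,0,0,0]
  jaw: 0
  newtons: 40

```text
clock: 15.85
eef_pos: [439.6, 79.3, 32.8]
tcp_rot: [[-1.0, 0.0, 0.0], [0.0, 1.0, 0.0], [-0.0, 0.0, -1.0]]
wrist_force: [-0.5, 1.8, 5.7]
grip_width: 0.726
grasp_force: 40.0
```

Call:
apply_moves:
  increments: [0,0,-0.05,0,0,0,-0.15,0,0.1,0,-0.3,0,0.2,0,-0.4,0,0.3,0,-0.5,0,0.45,0,-0.6,0,0.45,0,-0.6,0,0.45,0,-0.6,0]

```text
clock: 16.65
eef_pos: [386.1, 79.0, 104.6]
tcp_rot: [[-1.0, 0.0, 0.001], [0.0, 1.0, -0.0], [-0.001, -0.0, -1.0]]
wrist_force: [0.8, 0.3, -3.9]
grip_width: 0.726
grasp_force: 40.0
```

Call:
apply_moves:
  increments: [0,-0.15,0,0,0,-0.3,0,0,0,-0.45,0,0,0,-0.6,0,0,0,-0.75,0,0,0,-0.936,0,0,0,-0.936,0,0,0,-0.936,0,0]

```text
clock: 17.45
eef_pos: [386.3, -33.8, 104.0]
tcp_rot: [[-1.0, 0.002, -0.0], [0.002, 1.0, 0.0], [0.0, 0.0, -1.0]]
wrist_force: [0.1, -0.5, -3.9]
grip_width: 0.724
grasp_force: 40.0
```

Call:
apply_moves:
  increments: [0,-0.15,0,0,0,-0.3,0,0,0,-0.45,0,0,0,-0.6,0,0,0,-0.75,0,0,0,-0.936,0,0,0,-0.936,0,0,0,-0.936,0,0]

```text
clock: 18.25
eef_pos: [385.4, -144.9, 104.3]
tcp_rot: [[-1.0, 0.0, -0.001], [0.0, 1.0, 0.001], [0.001, 0.001, -1.0]]
wrist_force: [0.1, 0.1, -4.6]
grip_width: 0.725
grasp_force: 40.0
```

Call:
apply_moves:
  increments: [0,-0.15,0,0,0,-0.3,0,0,0,-0.45,0,0,0,-0.6,0,0,0,-0.75,0,0,0,-0.936,0,0,0,-0.936,0,0,0,-0.936,0,0]

```text
clock: 19.05
eef_pos: [385.1, -257.1, 104.3]
tcp_rot: [[-1.0, 0.0, -0.001], [0.0, 1.0, 0.002], [0.001, 0.002, -1.0]]
wrist_force: [-0.4, 0.5, -3.9]
grip_width: 0.724
grasp_force: 40.0
```

```bash
python3 - <<'E'
from h import *
p,d=shot('scene'); C=cloud('scene',d)
cv2.imwrite('pics/s4.png',cv2.resize(p[60:260,160:430,::-1],None,fx=2.8,fy=2.8))
s=r.read_state();print(s['eef_pos'],s['grip_width'],s['wrist_force'])
E
```

```text
[ 384.78590364 -256.32627996  104.25711594] 0.7280007194167495 [-0.50666451  0.62509212 -4.48866926]
```

View pics/s4.png

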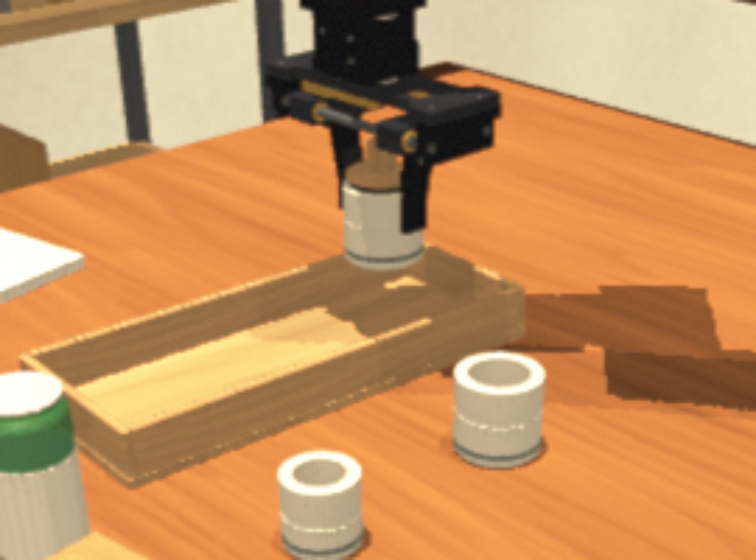

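The closed jar hangs upright over the near end of the crate, at about (384,220) in the crop. Now lowering.

Call:
apply_moves:
  increments: [0,-0.014,0.1,0,0,-0.014,0.2,0,0,-0.014,0.3,0,0,-0.014,0.38,0,0,-0.014,0.44,0,0,-0.014,0.48,0,0,-0.014,0.5,0,0,-0.014,0.52,0]

```text
clock: 19.9
eef_pos: [385.6, -259.6, 42.2]
tcp_rot: [[-1.0, 0.0, 0.0], [0.0, 1.0, -0.0], [-0.0, -0.0, -1.0]]
wrist_force: [0.1, -0.0, -4.2]
grip_width: 0.725
grasp_force: 40.0
```

Call:
apply_moves:
  increments: [0,0,0.004,0,0,0,0.008,0,0,0,0.012,0,0,0,0.012,0,0,0,0.012,0,0,0,0.012,0,0,0,0.012,0,0,0,0.012,0]

```text
clock: 20.7
eef_pos: [385.6, -259.7, 40.9]
tcp_rot: [[-1.0, 0.0, 0.0], [0.0, 1.0, -0.0], [-0.0, -0.0, -1.0]]
wrist_force: [0.1, -0.9, -0.9]
grip_width: 0.726
grasp_force: 40.0
```

Call:
apply_moves:
  increments: [0,0,0,0,0,0,0,0,0,0,0,0,0,0,0,0,0,0,-0.3,0,0,0,-0.6,0,0,0,-0.92,0,0,0,-0.92,0]
  jaw: 0.95

```text
clock: 21.5
eef_pos: [387.8, -261.8, 155.3]
tcp_rot: [[-1.0, -0.0, 0.007], [-0.0, 1.0, -0.008], [-0.007, -0.008, -1.0]]
wrist_force: [0.5, -0.1, -0.7]
grip_width: 0.95
grasp_force: 0.0
```

Call:
apply_moves:
  increments: [-0.05,0.3,0,0,-0.1,0.6,0,0,-0.164,0.942,0,0,-0.164,0.942,0,0,-0.164,0.942,0,0,-0.164,0.942,0,0,-0.164,0.942,0,0,-0.164,0.942,0,0]
  jaw: 0.55

```text
clock: 22.3
eef_pos: [405.2, -147.6, 151.0]
tcp_rot: [[-1.0, 0.002, 0.0], [0.002, 1.0, -0.0], [-0.0, -0.0, -1.0]]
wrist_force: [0.1, 0.6, 1.2]
grip_width: 0.556
grasp_force: 0.0
```

Call:
apply_moves:
  increments: [-0.05,0.3,0,0,-0.1,0.6,0,0,-0.164,0.942,0,0,-0.164,0.942,0,0,-0.164,0.942,0,0,-0.164,0.942,0,0,-0.164,0.942,0,0,-0.164,0.942,0,0]

```text
clock: 23.1
eef_pos: [424.9, -34.6, 151.1]
tcp_rot: [[-1.0, 0.002, 0.0], [0.002, 1.0, -0.0], [-0.0, -0.0, -1.0]]
wrist_force: [0.7, 0.6, -0.1]
grip_width: 0.549
grasp_force: 0.0
```

Call:
apply_moves:
  increments: [-0.05,0.3,0,0,-0.1,0.6,0,0,-0.164,0.942,0,0,-0.164,0.942,0,0,-0.164,0.942,0,0,-0.164,0.942,0,0,-0.164,0.942,0,0,-0.164,0.942,0,0]

```text
clock: 23.9
eef_pos: [444.5, 78.5, 151.1]
tcp_rot: [[-1.0, 0.002, -0.0], [0.002, 1.0, -0.0], [0.0, -0.0, -1.0]]
wrist_force: [0.1, -0.5, 0.3]
grip_width: 0.55
grasp_force: 0.0
```

Call:
apply_moves:
  increments: [-0.05,0.3,0,0,-0.1,0.6,0,0,-0.164,0.942,0,0,-0.164,0.942,0,0,-0.164,0.942,0,0,-0.164,0.942,0,0,-0.164,0.942,0,0,-0.164,0.942,0,0]

```text
clock: 24.7
eef_pos: [464.2, 191.5, 151.2]
tcp_rot: [[-1.0, 0.002, -0.0], [0.002, 1.0, -0.0], [0.0, -0.0, -1.0]]
wrist_force: [-0.2, 0.3, -0.3]
grip_width: 0.551
grasp_force: 0.0
```

Call:
apply_moves:
  increments: [-0.05,0.3,0,0,-0.1,0.6,0,0,-0.164,0.942,0,0,-0.164,0.942,0,0,-0.164,0.942,0,0,-0.164,0.942,0,0,-0.164,0.942,0,0,-0.164,0.942,0,0]

```text
clock: 25.5
eef_pos: [483.8, 304.6, 151.2]
tcp_rot: [[-1.0, 0.002, -0.001], [0.002, 1.0, -0.0], [0.001, -0.0, -1.0]]
wrist_force: [0.2, -0.1, 0.8]
grip_width: 0.552
grasp_force: 0.0
```

```bash
python3 - <<'E'
from h import *
for c in('top','scene'):
    print(c,'open rims',comps(c,59,67,(300,700,-130,180)), comps(c,51,58,(560,700,-130,180)))
    print('crate',comps(c,72,83,(300,700,-340,-180)),comps(c,99,108,(300,700,-340,-180)))
    print('knobs',comps(c,57,66,(300,700,160,400)))
s=r.read_state();print(s['eef_pos'])
E
```

```text
top open rims [(451.8, -62.8, 31.6, 60.7, 324)] [(622.4, -57.3, 25.9, 52.5, 236)]
crate [(382.6, -261.2, 29.7, 77.3, 616)] [(384.1, -261.7, 11.9, 101.3, 133)]
knobs [(578.5, 307.8, 11.9, 58.7, 103), (478.1, 214.9, 11.8, 58.8, 99)]
scene open rims [(451.8, -61.6, 33.4, 61.9, 244)] [(623.2, -56.2, 27.2, 53.9, 263)]
crate [(385.1, -260.0, 30.1, 78.9, 203)] [(383.5, -258.6, 12.8, 103.0, 49)]
knobs [(478.3, 215.7, 12.5, 60.5, 123), (483.3, 305.5, 13.1, 60.4, 155), (578.0, 309.3, 12.6, 60.4, 195)]
[483.89627627 305.70808421 151.12038784]
```

Call:
apply_moves:
  increments: [0,0,0.3,0,0,0,0.55,0,0,0,0.7,0,0,0,0.8,0,0,0,0.88,0,0,0,0.937,0,0,0,0.937,0,0,0,0.937,0]
  newtons: 45

```text
clock: 26.8
eef_pos: [484.4, 305.9, 39.2]
tcp_rot: [[-1.0, 0.0, 0.001], [0.0, 1.0, 0.0], [-0.001, 0.0, -1.0]]
wrist_force: [-0.6, -1.2, -0.2]
grip_width: 0.549
grasp_force: 0.0
```

Call:
apply_moves:
  increments: [0,0,0,0,0,0,0,0,0,0,0,0,0,0,0,0,0,0,0,0,0,0,0,0,0,0,0,0,0,0,0,0]
  jaw: 0

```text
clock: 27.6
eef_pos: [484.1, 305.8, 38.9]
tcp_rot: [[-1.0, 0.0, 0.0], [0.0, 1.0, 0.0], [-0.0, 0.0, -1.0]]
wrist_force: [-0.4, 0.2, 3.2]
grip_width: 0.263
grasp_force: 45.0
```

Call:
apply_moves:
  increments: [0,0,-0.1,0,0,0,-0.25,0,0,0,-0.4,0,0,0,-0.55,0,0,0,-0.7,0,0,0,-0.85,0,0,0,-0.85,0,0,0,-0.85,0]

```text
clock: 28.4
eef_pos: [483.8, 305.6, 140.9]
tcp_rot: [[-1.0, 0.0, 0.0], [0.0, 1.0, 0.0], [-0.0, 0.0, -1.0]]
wrist_force: [-0.4, 0.2, -0.8]
grip_width: 0.262
grasp_force: 45.0
```

Call:
apply_moves:
  increments: [0.01,-0.12,0,0,0.03,-0.28,0,0,0.04,-0.45,0,0,0.055,-0.62,0,0,0.066,-0.767,0,0,0.066,-0.767,0,0,0.066,-0.767,0,0,0.066,-0.767,0,0]

```text
clock: 29.2
eef_pos: [475.9, 213.8, 140.3]
tcp_rot: [[-1.0, 0.0, -0.001], [0.0, 1.0, 0.0], [0.001, 0.0, -1.0]]
wrist_force: [0.4, 0.4, -1.1]
grip_width: 0.262
grasp_force: 45.0
```

Call:
apply_moves:
  increments: [0.01,-0.12,0,0,0.03,-0.28,0,0,0.04,-0.45,0,0,0.055,-0.62,0,0,0.066,-0.767,0,0,0.066,-0.767,0,0,0.066,-0.767,0,0,0.066,-0.767,0,0]

```text
clock: 30.0
eef_pos: [468.1, 122.0, 140.8]
tcp_rot: [[-1.0, -0.0, 0.0], [-0.0, 1.0, 0.0], [-0.0, 0.0, -1.0]]
wrist_force: [-0.1, -0.5, -0.5]
grip_width: 0.26
grasp_force: 45.0
```

Call:
apply_moves:
  increments: [0.01,-0.12,0,0,0.03,-0.28,0,0,0.04,-0.45,0,0,0.055,-0.62,0,0,0.066,-0.767,0,0,0.066,-0.767,0,0,0.066,-0.767,0,0,0.066,-0.767,0,0]

```text
clock: 30.8
eef_pos: [460.1, 30.5, 140.7]
tcp_rot: [[-1.0, -0.001, -0.0], [-0.001, 1.0, 0.0], [0.0, 0.0, -1.0]]
wrist_force: [-0.5, 0.7, -1.0]
grip_width: 0.263
grasp_force: 45.0
```

Call:
apply_moves:
  increments: [0.01,-0.12,0,0,0.03,-0.28,0,0,0.04,-0.45,0,0,0.055,-0.62,0,0,0.066,-0.767,0,0,0.066,-0.767,0,0,0.066,-0.767,0,0,0.066,-0.767,0,0]

```text
clock: 31.6
eef_pos: [452.0, -61.3, 140.7]
tcp_rot: [[-1.0, -0.001, -0.0], [-0.001, 1.0, 0.0], [0.0, 0.0, -1.0]]
wrist_force: [0.0, -0.4, -0.6]
grip_width: 0.261
grasp_force: 45.0
```

```bash
python3 - <<'E'
from h import *
p,d=shot('scene')
cv2.imwrite('pics/s5.png',cv2.resize(p[90:270,220:430,::-1],None,fx=3,fy=3))
print('rim',comps('scene',59,67,(380,700,-130,180)),'held',comps('scene',100,136,(390,520,-130,0)))
s=r.read_state();print(s['eef_pos'],s['grip_width'],s['wrist_force'])
E
```

```text
rim [(454.1, -63.5, 34.3, 62.0, 240)] held [(454.7, -57.3, 27.2, 124.4, 274)]
[452.14382072 -61.57846672 140.69835019] 0.25963709997533674 [-0.09843176  0.65462048 -1.01853225]
```

View pics/s5.png

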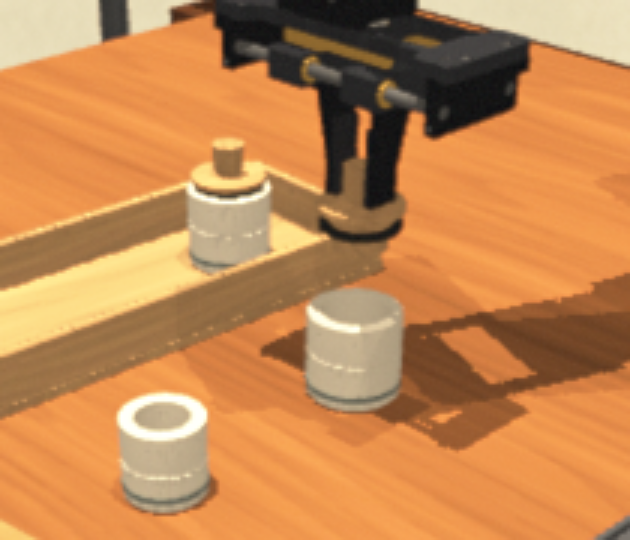

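The stopper is over the jar, at (355,210) and (354,350) in the crop, and jar 1 stands closed in the crate. I'll insert and press as before.

Call:
apply_moves:
  increments: [0,-0.008,0.1,0,0,-0.008,0.2,0,0,-0.008,0.3,0,0,-0.008,0.37,0,0,-0.008,0.43,0,0,-0.008,0.48,0,0,-0.008,0.48,0,0,-0.008,0.48,0]

```text
clock: 32.55
eef_pos: [452.3, -63.4, 83.2]
tcp_rot: [[-1.0, 0.0, 0.0], [0.0, 1.0, -0.0], [-0.0, -0.0, -1.0]]
wrist_force: [-0.2, -0.3, -1.0]
grip_width: 0.263
grasp_force: 45.0
```

Call:
apply_moves:
  increments: [0,0,0.01,0,0,0,0.02,0,0,0,0.03,0,0,0,0.045,0,0,0,0.06,0,0,0,0.075,0,0,0,0.085,0,0,0,0.085,0]

```text
clock: 33.35
eef_pos: [452.6, -63.5, 73.8]
tcp_rot: [[-1.0, 0.0, 0.001], [0.0, 1.0, -0.0], [-0.001, -0.0, -1.0]]
wrist_force: [-1.1, 1.4, 6.8]
grip_width: 0.265
grasp_force: 45.0
```

Call:
apply_moves:
  increments: [0,0,0.004,0,0,0,0.008,0,0,0,0.012,0,0,0,0.016,0,0,0,0.018,0,0,0,0.018,0,0,0,0.018,0,0,0,0.018,0]

```text
clock: 34.15
eef_pos: [452.7, -63.5, 73.6]
tcp_rot: [[-1.0, -0.0, 0.003], [-0.0, 1.0, -0.001], [-0.003, -0.001, -1.0]]
wrist_force: [-3.4, 2.8, 27.7]
grip_width: 0.263
grasp_force: 45.0
```

Call:
apply_moves:
  increments: [0,0,-0.018,0,0,0,-0.018,0,0,0,-0.018,0,0,0,-0.018,0,0,0,-0.018,0,0,0,-0.018,0,0,0,-0.018,0,0,0,-0.018,0]

```text
clock: 34.95
eef_pos: [452.9, -63.6, 73.8]
tcp_rot: [[-1.0, 0.0, 0.002], [0.0, 1.0, -0.001], [-0.002, -0.001, -1.0]]
wrist_force: [-0.2, 0.4, 11.6]
grip_width: 0.258
grasp_force: 45.0
```

Call:
apply_moves:
  increments: [0,0,0,0,0,0,0,0,0,0,0,0,0,0,0,0,0,0,-0.1,0,0,0,-0.2,0,0,0,-0.3,0,0,0,-0.3,0]
  jaw: 1

```text
clock: 35.75
eef_pos: [453.0, -63.7, 109.8]
tcp_rot: [[-1.0, 0.0, 0.002], [0.0, 1.0, -0.001], [-0.002, -0.001, -1.0]]
wrist_force: [0.1, -0.5, -0.3]
grip_width: 0.906
grasp_force: 0.0
```

```bash
python3 - <<'E'
from h import *
print('knob',comps('scene',91,99,(410,490,-100,-20)),'cap',comps('scene',67,75,(400,500,-110,-10)))
print('small',comps('scene',51,58,(560,700,-130,180)),comps('top',51,58,(560,700,-130,180)))
s=r.read_state();print(s['eef_pos'],s['grip_width'],s['wrist_force'])
E
```

```text
knob [(452.2, -61.8, 12.7, 94.9, 74)] cap [(451.3, -62.2, 30.3, 71.1, 281)]
small [(622.4, -55.6, 27.1, 53.8, 258)] [(622.2, -57.5, 26.2, 52.9, 231)]
[451.76169788 -63.26482301 108.32484123] 0.9889121241661342 [-0.00095827 -0.2851625  -0.10857195]
```

Call:
apply_moves:
  increments: [0,0,0.15,0,0,0,0.3,0,0,0,0.45,0,0,0,0.55,0,0,0,0.635,0,0,0,0.635,0,0,0,0.635,0,0,0,0.635,0]

```text
clock: 36.75
eef_pos: [452.5, -63.5, 33.1]
tcp_rot: [[-1.0, 0.0, 0.001], [0.0, 1.0, -0.0], [-0.001, -0.0, -1.0]]
wrist_force: [0.4, -1.1, -0.3]
grip_width: 1.001
grasp_force: 0.0
```

Call:
apply_moves:
  increments: [0,0,0,0,0,0,0,0,0,0,0,0,0,0,0,0,0,0,0,0,0,0,0,0,0,0,0,0,0,0,0,0]
  jaw: 0
  newtons: 40

```text
clock: 37.55
eef_pos: [452.2, -63.3, 33.0]
tcp_rot: [[-1.0, 0.0, 0.0], [0.0, 1.0, 0.0], [-0.0, 0.0, -1.0]]
wrist_force: [0.1, 1.5, 6.0]
grip_width: 0.736
grasp_force: 40.0
```

Call:
apply_moves:
  increments: [0,0,-0.05,0,0,0,-0.15,0,0,0,-0.3,0,0,0,-0.4,0,0,0,-0.5,0,0,0,-0.6,0,0,0,-0.6,0,0,0,-0.6,0]

```text
clock: 38.35
eef_pos: [451.8, -63.4, 104.4]
tcp_rot: [[-1.0, -0.0, -0.001], [-0.0, 1.0, 0.0], [0.001, 0.0, -1.0]]
wrist_force: [-0.2, -0.4, -5.2]
grip_width: 0.736
grasp_force: 40.0
```

Call:
apply_moves:
  increments: [-0.02,-0.12,0,0,-0.045,-0.28,0,0,-0.07,-0.45,0,0,-0.1,-0.62,0,0,-0.12,-0.75,0,0,-0.135,-0.836,0,0,-0.135,-0.836,0,0,-0.135,-0.836,0,0]

```text
clock: 39.15
eef_pos: [467.7, -163.3, 104.4]
tcp_rot: [[-1.0, 0.001, -0.002], [0.001, 1.0, 0.001], [0.002, 0.001, -1.0]]
wrist_force: [-1.0, 0.6, -5.2]
grip_width: 0.732
grasp_force: 40.0
```

Call:
apply_moves:
  increments: [-0.02,-0.12,0,0,-0.045,-0.28,0,0,-0.07,-0.45,0,0,-0.1,-0.62,0,0,-0.12,-0.75,0,0,-0.135,-0.836,0,0,-0.135,-0.836,0,0,-0.135,-0.836,0,0]

```text
clock: 39.95
eef_pos: [483.9, -263.6, 104.4]
tcp_rot: [[-1.0, 0.001, -0.001], [0.001, 1.0, 0.001], [0.001, 0.001, -1.0]]
wrist_force: [-0.8, 0.9, -5.6]
grip_width: 0.735
grasp_force: 40.0
```

Call:
apply_moves:
  increments: [0,0,0.1,0,0,0,0.2,0,0,0,0.3,0,0,0,0.38,0,0,0,0.44,0,0,0,0.48,0,0,0,0.5,0,0,0,0.52,0]

```text
clock: 40.75
eef_pos: [484.8, -264.3, 42.3]
tcp_rot: [[-1.0, 0.0, 0.0], [0.0, 1.0, -0.0], [-0.0, -0.0, -1.0]]
wrist_force: [0.5, 0.8, -6.1]
grip_width: 0.738
grasp_force: 40.0
```

Call:
apply_moves:
  increments: [0,0,0.004,0,0,0,0.008,0,0,0,0.012,0,0,0,0.012,0,0,0,0.012,0,0,0,0.012,0,0,0,0.012,0,0,0,0.012,0]

```text
clock: 41.55
eef_pos: [484.6, -264.2, 41.0]
tcp_rot: [[-1.0, 0.0, 0.0], [0.0, 1.0, -0.0], [-0.0, -0.0, -1.0]]
wrist_force: [0.1, -0.2, -3.4]
grip_width: 0.736
grasp_force: 40.0
```

Call:
apply_moves:
  increments: [0,0,0.004,0,0,0,0.008,0,0,0,0.008,0,0,0,0.008,0,0,0,0.008,0,0,0,0.008,0,0,0,0.008,0,0,0,0.008,0]

```text
clock: 42.35
eef_pos: [484.7, -264.2, 41.0]
tcp_rot: [[-1.0, 0.0, 0.0], [0.0, 1.0, -0.0], [-0.0, -0.0, -1.0]]
wrist_force: [-1.8, 0.1, 6.0]
grip_width: 0.731
grasp_force: 40.0
```

Call:
apply_moves:
  increments: [0,0,0,0,0,0,0,0,0,0,0,0,0,0,0,0,0,0,-0.3,0,0,0,-0.6,0,0,0,-0.92,0,0,0,-0.92,0]
  jaw: 0.95

```text
clock: 43.15
eef_pos: [487.6, -266.5, 155.2]
tcp_rot: [[-1.0, -0.0, 0.009], [-0.0, 1.0, -0.007], [-0.009, -0.007, -1.0]]
wrist_force: [1.1, -0.0, 0.1]
grip_width: 0.946
grasp_force: 0.0
```

Call:
apply_moves:
  increments: [0.012,0.3,0,0,0.012,0.6,0,0,0.012,0.997,0,0,0.012,0.997,0,0,0.012,0.997,0,0,0.012,0.997,0,0,0.012,0.997,0,0,0.012,0.997,0,0]
  jaw: 0.55

```text
clock: 43.95
eef_pos: [483.4, -145.7, 150.1]
tcp_rot: [[-1.0, 0.002, 0.0], [0.002, 1.0, -0.0], [-0.0, -0.0, -1.0]]
wrist_force: [-0.7, -0.2, 1.2]
grip_width: 0.555
grasp_force: 0.0
```

Call:
apply_moves:
  increments: [0.012,0.3,0,0,0.012,0.6,0,0,0.012,0.997,0,0,0.012,0.997,0,0,0.012,0.997,0,0,0.012,0.997,0,0,0.012,0.997,0,0,0.012,0.997,0,0]

```text
clock: 44.75
eef_pos: [482.0, -26.1, 150.3]
tcp_rot: [[-1.0, 0.002, 0.0], [0.002, 1.0, -0.0], [-0.0, -0.0, -1.0]]
wrist_force: [0.0, 1.1, 0.3]
grip_width: 0.55
grasp_force: 0.0
```

Call:
apply_moves:
  increments: [0.012,0.3,0,0,0.012,0.6,0,0,0.012,0.997,0,0,0.012,0.997,0,0,0.012,0.997,0,0,0.012,0.997,0,0,0.012,0.997,0,0,0.012,0.997,0,0]

```text
clock: 45.55
eef_pos: [480.6, 93.6, 150.3]
tcp_rot: [[-1.0, 0.003, 0.0], [0.003, 1.0, -0.0], [-0.0, -0.0, -1.0]]
wrist_force: [1.0, -0.1, -0.1]
grip_width: 0.55
grasp_force: 0.0
```

Call:
apply_moves:
  increments: [0.012,0.3,0,0,0.012,0.6,0,0,0.012,0.997,0,0,0.012,0.997,0,0,0.012,0.997,0,0,0.012,0.997,0,0,0.012,0.997,0,0,0.012,0.997,0,0]

```text
clock: 46.35
eef_pos: [479.1, 213.2, 150.3]
tcp_rot: [[-1.0, 0.002, -0.0], [0.002, 1.0, -0.0], [0.0, -0.0, -1.0]]
wrist_force: [-0.2, 0.3, -0.1]
grip_width: 0.55
grasp_force: 0.0
```

```bash
python3 - <<'E'
from h import *
p,d=shot('scene','s6')
for c in('top','scene'):
    print(c,'open rims',comps(c,59,67,(300,700,-130,180)), comps(c,51,58,(560,700,-130,180)))
    print('crate',comps(c,72,83,(300,700,-340,-180)),comps(c,99,108,(300,700,-340,-180)))
    print('knobs',comps(c,57,66,(300,700,160,400)))
s=r.read_state();print(s['eef_pos'])
E
```

```text
top open rims [] [(622.5, -57.3, 26.1, 52.7, 217)]
crate [(483.3, -263.9, 29.5, 77.4, 605), (383.3, -261.1, 29.5, 77.3, 613)] [(483.5, -263.8, 11.9, 101.4, 131), (383.8, -261.7, 12.4, 101.2, 139)]
knobs [(578.4, 307.6, 12.2, 58.6, 93)]
scene open rims [] [(623.7, -56.3, 27.3, 53.9, 257)]
crate [(385.3, -261.1, 30.8, 78.9, 208), (483.7, -260.6, 30.6, 78.9, 236)] [(382.7, -260.1, 13.4, 102.6, 51), (483.5, -262.3, 12.4, 103.2, 54)]
knobs [(478.3, 216.5, 13.2, 60.4, 124), (578.3, 308.1, 13.3, 60.4, 190)]
[478.87257023 214.52966569 150.30722424]
```

View pics/s6.png

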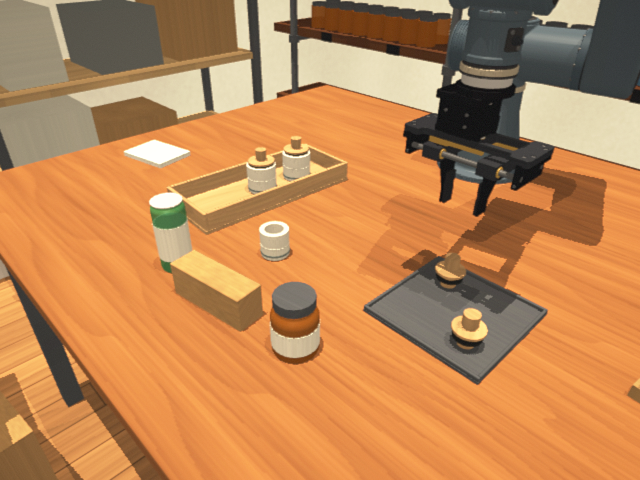

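Two closed jars stand in the crate at (261,172) and (296,160). The small jar is still at (274,240), and the gripper is above the small stopper at (450,272).

Call:
apply_moves:
  increments: [0,0,0.3,0,0,0,0.55,0,0,0,0.7,0,0,0,0.8,0,0,0,0.88,0,0,0,0.928,0,0,0,0.928,0,0,0,0.928,0]
  newtons: 45

```text
clock: 47.7
eef_pos: [479.3, 214.6, 39.4]
tcp_rot: [[-1.0, 0.0, 0.001], [0.0, 1.0, 0.0], [-0.001, 0.0, -1.0]]
wrist_force: [-0.1, -0.4, -0.5]
grip_width: 0.551
grasp_force: 0.0
```

Call:
apply_moves:
  increments: [0,0,0,0,0,0,0,0,0,0,0,0,0,0,0,0,0,0,0,0,0,0,0,0,0,0,0,0,0,0,0,0]
  jaw: 0

```text
clock: 48.5
eef_pos: [479.0, 214.5, 39.1]
tcp_rot: [[-1.0, 0.0, 0.0], [0.0, 1.0, 0.0], [-0.0, 0.0, -1.0]]
wrist_force: [0.3, -1.0, 2.3]
grip_width: 0.262
grasp_force: 45.0
```

Call:
apply_moves:
  increments: [0,0,-0.1,0,0,0,-0.25,0,0,0,-0.4,0,0,0,-0.55,0,0,0,-0.7,0,0,0,-0.85,0,0,0,-0.85,0,0,0,-0.85,0]

```text
clock: 49.3
eef_pos: [478.8, 214.5, 141.2]
tcp_rot: [[-1.0, 0.0, 0.001], [0.0, 1.0, 0.0], [-0.001, 0.0, -1.0]]
wrist_force: [-0.4, -0.3, -1.7]
grip_width: 0.262
grasp_force: 45.0
```

Call:
apply_moves:
  increments: [-0.06,-0.12,0,0,-0.14,-0.27,0,0,-0.23,-0.44,0,0,-0.32,-0.61,0,0,-0.401,-0.756,0,0,-0.401,-0.756,0,0,-0.401,-0.756,0,0,-0.401,-0.756,0,0]

```text
clock: 50.1
eef_pos: [525.7, 124.4, 140.2]
tcp_rot: [[-1.0, -0.0, -0.002], [-0.0, 1.0, 0.0], [0.002, 0.0, -1.0]]
wrist_force: [-0.3, 0.4, -0.7]
grip_width: 0.261
grasp_force: 45.0
```

Call:
apply_moves:
  increments: [-0.06,-0.12,0,0,-0.14,-0.27,0,0,-0.23,-0.44,0,0,-0.32,-0.61,0,0,-0.401,-0.756,0,0,-0.401,-0.756,0,0,-0.401,-0.756,0,0,-0.401,-0.756,0,0]

```text
clock: 50.9
eef_pos: [574.2, 33.8, 140.7]
tcp_rot: [[-1.0, -0.0, -0.001], [-0.0, 1.0, 0.001], [0.001, 0.001, -1.0]]
wrist_force: [-0.2, 0.3, -1.3]
grip_width: 0.264
grasp_force: 45.0
```

Call:
apply_moves:
  increments: [-0.06,-0.12,0,0,-0.14,-0.27,0,0,-0.23,-0.44,0,0,-0.32,-0.61,0,0,-0.401,-0.756,0,0,-0.401,-0.756,0,0,-0.401,-0.756,0,0,-0.401,-0.756,0,0]

```text
clock: 51.7
eef_pos: [622.4, -57.0, 140.7]
tcp_rot: [[-1.0, -0.0, -0.001], [-0.0, 1.0, 0.001], [0.001, 0.001, -1.0]]
wrist_force: [-0.5, -0.5, -0.3]
grip_width: 0.261
grasp_force: 45.0
```

```bash
python3 - <<'E'
from h import *
p,d=shot('scene')
cv2.imwrite('pics/s7.png',cv2.resize(p[90:290,160:400,::-1],None,fx=3,fy=3))
print('rim',comps('scene',51,58,(560,700,-130,180)),'held',comps('scene',100,136,(560,690,-130,0)))
s=r.read_state();print(s['eef_pos'],s['grip_width'],s['wrist_force'])
E
```

```text
rim [(622.6, -54.7, 26.9, 54.0, 255)] held [(624.8, -50.9, 21.9, 124.6, 244)]
[622.69492685 -56.70035932 140.9190215 ] 0.26120283853742526 [-0.39431161 -0.27722979  0.41935405]
```

View pics/s7.png

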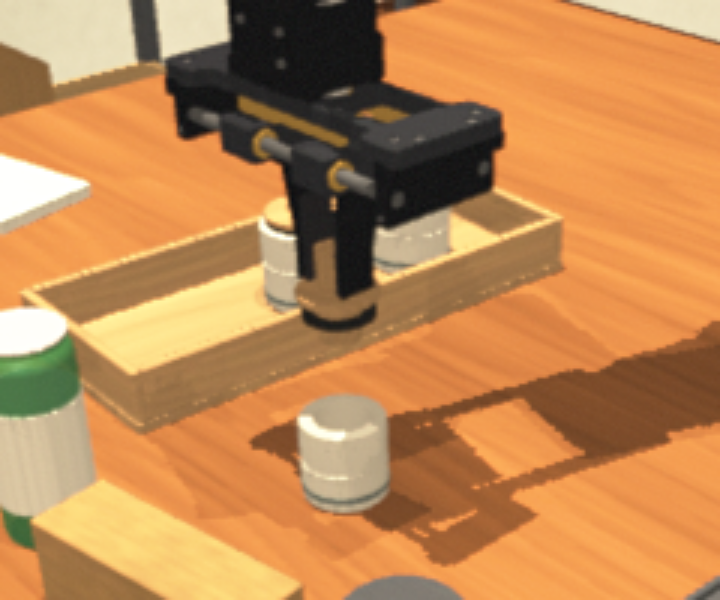

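The small stopper is centred over the small jar, at (338,310) and (344,450) in the crop. Inserting.

Call:
apply_moves:
  increments: [0,-0.005,0.12,0,0,-0.005,0.24,0,0,-0.005,0.35,0,0,-0.005,0.43,0,0,-0.005,0.5,0,0,-0.005,0.55,0,0,-0.005,0.55,0,0,-0.005,0.55,0]

```text
clock: 52.65
eef_pos: [623.5, -58.4, 75.1]
tcp_rot: [[-1.0, 0.0, 0.0], [0.0, 1.0, -0.0], [-0.0, -0.0, -1.0]]
wrist_force: [0.3, -0.3, -0.9]
grip_width: 0.266
grasp_force: 45.0
```

Call:
apply_moves:
  increments: [0,0,0.01,0,0,0,0.02,0,0,0,0.03,0,0,0,0.045,0,0,0,0.06,0,0,0,0.075,0,0,0,0.083,0,0,0,0.083,0]

```text
clock: 53.45
eef_pos: [623.8, -58.4, 66.2]
tcp_rot: [[-1.0, 0.0, 0.002], [0.0, 1.0, -0.0], [-0.002, -0.0, -1.0]]
wrist_force: [-2.0, 1.3, 4.9]
grip_width: 0.264
grasp_force: 45.0
```

Call:
apply_moves:
  increments: [0,0,0.004,0,0,0,0.008,0,0,0,0.012,0,0,0,0.016,0,0,0,0.018,0,0,0,0.018,0,0,0,0.018,0,0,0,0.018,0]

```text
clock: 54.25
eef_pos: [624.1, -58.5, 66.0]
tcp_rot: [[-1.0, -0.0, 0.003], [-0.0, 1.0, -0.001], [-0.003, -0.001, -1.0]]
wrist_force: [-2.8, 0.6, 15.0]
grip_width: 0.26
grasp_force: 45.0
```

A little more force, for the same margin as before, then release and check.

Call:
apply_moves:
  increments: [0,0,0.004,0,0,0,0.008,0,0,0,0.01,0,0,0,0.01,0,0,0,0.01,0,0,0,0.01,0,0,0,0.01,0,0,0,0.01,0]

```text
clock: 55.05
eef_pos: [624.2, -58.5, 65.9]
tcp_rot: [[-1.0, -0.0, 0.003], [-0.0, 1.0, -0.001], [-0.003, -0.001, -1.0]]
wrist_force: [-4.7, 2.0, 20.6]
grip_width: 0.261
grasp_force: 45.0
```

Call:
apply_moves:
  increments: [0,0,-0.025,0,0,0,-0.025,0,0,0,-0.025,0,0,0,-0.025,0,0,0,-0.025,0,0,0,-0.025,0,0,0,-0.025,0,0,0,-0.025,0]

```text
clock: 55.85
eef_pos: [624.2, -58.6, 66.0]
tcp_rot: [[-1.0, -0.0, 0.002], [-0.0, 1.0, -0.001], [-0.002, -0.001, -1.0]]
wrist_force: [-0.4, 0.7, 9.1]
grip_width: 0.266
grasp_force: 45.0
```

Call:
apply_moves:
  increments: [0,0,0,0,0,0,0,0,0,0,0,0,0,0,0,0,0,0,-0.1,0,0,0,-0.2,0,0,0,-0.3,0,0,0,-0.3,0]
  jaw: 1

```text
clock: 56.65
eef_pos: [625.1, -58.8, 103.5]
tcp_rot: [[-1.0, 0.0, 0.005], [0.0, 1.0, -0.001], [-0.005, -0.001, -1.0]]
wrist_force: [0.6, 1.1, -0.1]
grip_width: 0.905
grasp_force: 0.0
```

```bash
python3 - <<'E'
from h import *
print('knob',comps('scene',83,91,(580,670,-100,-20)),'cap',comps('scene',59,68,(570,670,-110,-10)))
s=r.read_state();print(s['eef_pos'],s['grip_width'],s['wrist_force'])
E
```

```text
knob [(622.3, -57.1, 13.7, 87.0, 106)] cap [(624.4, -57.6, 24.9, 63.1, 263)]
[623.6631208  -58.37562408 101.64476079] 0.9671094370408385 [-0.76614103  0.67094362  0.43688423]
```

Call:
apply_moves:
  increments: [0,0,0.15,0,0,0,0.3,0,0,0,0.45,0,0,0,0.55,0,0,0,0.645,0,0,0,0.645,0,0,0,0.645,0,0,0,0.645,0]

```text
clock: 57.55
eef_pos: [623.9, -58.4, 23.9]
tcp_rot: [[-1.0, 0.0, 0.001], [0.0, 1.0, -0.0], [-0.001, -0.0, -1.0]]
wrist_force: [-0.1, 0.6, -0.4]
grip_width: 1.001
grasp_force: 0.0
```

Call:
apply_moves:
  increments: [0,0,0,0,0,0,0,0,0,0,0,0,0,0,0,0,0,0,0,0,0,0,0,0,0,0,0,0,0,0,0,0]
  jaw: 0
  newtons: 40

```text
clock: 58.35
eef_pos: [623.2, -58.1, 23.3]
tcp_rot: [[-1.0, 0.0, -0.0], [0.0, 1.0, 0.0], [0.0, 0.0, -1.0]]
wrist_force: [-0.7, 1.9, 1.2]
grip_width: 0.593
grasp_force: 40.0
```

Call:
apply_moves:
  increments: [0,0,-0.05,0,0,0,-0.15,0,0,0,-0.3,0,0,0,-0.4,0,0,0,-0.5,0,0,0,-0.6,0,0,0,-0.6,0,0,0,-0.6,0]

```text
clock: 59.15
eef_pos: [623.2, -58.3, 95.5]
tcp_rot: [[-1.0, 0.0, 0.0], [0.0, 1.0, -0.0], [-0.0, -0.0, -1.0]]
wrist_force: [-0.2, -0.1, -4.4]
grip_width: 0.597
grasp_force: 40.0
```

Call:
apply_moves:
  increments: [0.02,-0.12,0,0,0.05,-0.28,0,0,0.08,-0.45,0,0,0.12,-0.62,0,0,0.14,-0.75,0,0,0.165,-0.878,0,0,0.165,-0.878,0,0,0.165,-0.878,0,0]

```text
clock: 59.95
eef_pos: [603.2, -163.7, 95.0]
tcp_rot: [[-1.0, 0.001, -0.0], [0.001, 1.0, 0.001], [0.0, 0.001, -1.0]]
wrist_force: [-0.1, 0.1, -2.9]
grip_width: 0.592
grasp_force: 40.0
```

Call:
apply_moves:
  increments: [0.02,-0.12,0,0,0.05,-0.28,0,0,0.08,-0.45,0,0,0.12,-0.62,0,0,0.14,-0.75,0,0,0.165,-0.878,0,0,0.165,-0.878,0,0,0.165,-0.878,0,0]

```text
clock: 60.75
eef_pos: [583.4, -268.8, 95.1]
tcp_rot: [[-1.0, 0.001, -0.0], [0.001, 1.0, 0.001], [0.0, 0.001, -1.0]]
wrist_force: [-0.0, -0.6, -3.2]
grip_width: 0.594
grasp_force: 40.0
```

Call:
apply_moves:
  increments: [0,0,0.1,0,0,0,0.2,0,0,0,0.3,0,0,0,0.38,0,0,0,0.44,0,0,0,0.48,0,0,0,0.5,0,0,0,0.52,0]

```text
clock: 61.55
eef_pos: [583.8, -269.2, 32.8]
tcp_rot: [[-1.0, 0.0, 0.0], [0.0, 1.0, -0.0], [-0.0, -0.0, -1.0]]
wrist_force: [-0.1, 0.4, -4.1]
grip_width: 0.591
grasp_force: 40.0
```

Call:
apply_moves:
  increments: [0,0,0.004,0,0,0,0.008,0,0,0,0.012,0,0,0,0.014,0,0,0,0.014,0,0,0,0.014,0,0,0,0.014,0,0,0,0.014,0]

```text
clock: 62.35
eef_pos: [583.7, -269.1, 31.3]
tcp_rot: [[-1.0, 0.0, 0.0], [0.0, 1.0, -0.0], [-0.0, -0.0, -1.0]]
wrist_force: [0.1, -0.2, -2.1]
grip_width: 0.59
grasp_force: 40.0
```

Touching the floor; half a millimetre more, then release, retreat and look.

Call:
apply_moves:
  increments: [0,0,0.005,0,0,0,0.005,0,0,0,0.005,0,0,0,0.005,0,0,0,0.005,0,0,0,0.005,0,0,0,0.005,0,0,0,0.005,0]

```text
clock: 63.15
eef_pos: [583.7, -269.1, 31.3]
tcp_rot: [[-1.0, 0.0, 0.0], [0.0, 1.0, -0.0], [-0.0, -0.0, -1.0]]
wrist_force: [-2.9, 0.9, 5.0]
grip_width: 0.588
grasp_force: 40.0
```

Call:
apply_moves:
  increments: [0,0,0,0,0,0,0,0,0,0,0,0,0,0,0,0,0,0,-0.2,0,0,0,-0.5,0,0,0,-0.8,0,0,0,-1,0]
  jaw: 0.85

```text
clock: 63.95
eef_pos: [584.6, -269.6, 153.0]
tcp_rot: [[-1.0, 0.0, 0.003], [0.0, 1.0, -0.002], [-0.003, -0.002, -1.0]]
wrist_force: [0.6, -0.3, 0.3]
grip_width: 0.847
grasp_force: 0.0
```

Call:
apply_moves:
  increments: [0,0.3,0,0,0,0.6,0,0,0,1,0,0,0,1,0,0,0,1,0,0,0,1,0,0,0,1,0,0,0,1,0,0]

```text
clock: 64.75
eef_pos: [583.7, -150.3, 150.4]
tcp_rot: [[-1.0, 0.002, 0.0], [0.002, 1.0, -0.0], [-0.0, -0.0, -1.0]]
wrist_force: [-0.6, 0.2, -0.5]
grip_width: 0.85
grasp_force: 0.0
```

Call:
apply_moves:
  increments: [0.2,0.3,0,0,0.4,0.6,0,0,0.6,1,0,0,0.6,1,0,0,0.6,1,0,0,0.6,1,0,0,0.6,1,0,0,0.6,1,0,0]

```text
clock: 65.55
eef_pos: [512.6, -30.3, 150.5]
tcp_rot: [[-1.0, 0.002, 0.001], [0.002, 1.0, -0.0], [-0.001, -0.0, -1.0]]
wrist_force: [0.1, -0.4, 0.0]
grip_width: 0.849
grasp_force: 0.0
```

```bash
python3 - <<'E'
from h import *
p,d=shot('scene','s8')
print('wide',comps('scene',75,83,(300,700,-340,-180)),comps('scene',99,108,(300,700,-340,-180)))
print('small',comps('scene',68,74,(540,700,-340,-180)),comps('scene',91,99,(540,700,-340,-180)))
E
```

```text
wide [(383.9, -259.9, 30.3, 79.1, 176), (483.6, -260.8, 31.0, 79.1, 212), (585.8, -267.4, 11.1, 79.5, 36)] [(383.5, -261.4, 13.8, 102.7, 48), (484.2, -263.7, 14.3, 103.1, 57)]
small [(582.8, -267.6, 25.5, 71.0, 163)] [(584.1, -269.3, 12.5, 94.9, 61)]
```

View pics/s8.png

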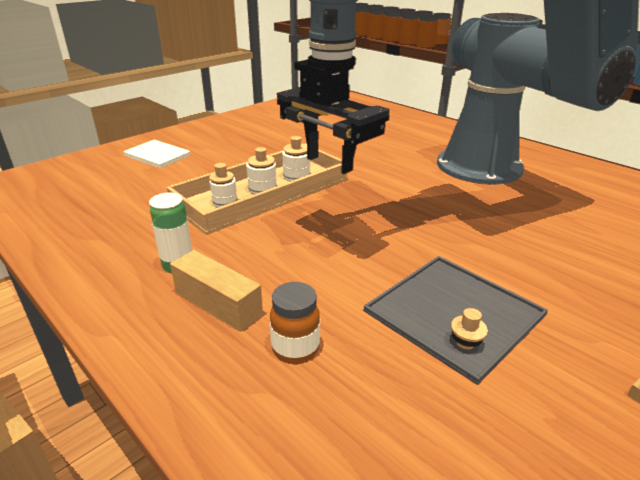

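All three closed jars stand upright in the crate at (222,185), (261,172) and (296,160), with knob and cap heights matching fully home. The spare stopper is still standing in the tray at (469,328), and the other goods have not moved.

```bash
python3 -c "
from bench import r
print(r.hand_in())"
```

```text
the job is handed in; nothing more can be done
None
```

The job is handed in: all three jars on the counter are closed with stoppers of their own size, pressed fully home, and standing upright in the crate, with the spare stopper still in its tray and the other goods undisturbed.

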